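# Turn the day book cover up on the desk riser

### The arm

A 6-joint arm with a two-finger parallel gripper is mounted at the origin on a cart in front of the work surface, level with it; the furniture and walls round the work are solid. World frame = base frame: x ahead of the robot, y to its left, z up, the work surface at z = 0. Lengths are in m, angles in rad, forces in N, time in s.
With the tool pointing down it reaches from about 0.325 to 0.9 m from the base axis. Payload 3.5 kg.
Tool frame: the origin (TCP) lies on the mounting face of the last link; the fingertips stand 173 mm ahead of it and the grasp point (between the pads) lies 155 mm ahead of it (arm.hold_point_z is the distance from the TCP to the grasp point, in m); z points along the fingers, y is the line along which they close (so a half turn about z gives the same grasp; the last joint's range is limited). The gripper opens to 85 mm and grips with 20 to 120 N. Pads are 22 mm wide; open, the fingers measure 114 mm over their backs; the gripper's body (76 mm by 85 mm) begins 54 mm behind the grasp point. The pads swing forward as they close: fully open they stand 13 mm farther back than shut.
Start: joints at [1.011, 0.276, -0.026, 1.268, 0, 1.467], TCP at [0.276, 0.561, 0.405] pointing down, gripper open.
Joint ranges: [-3.12, 3.12], [-0.85, 1.88], [-1.08, 1.24], [-1.95, 2.15], [-1.57, 1.53], [-3.14, 3.14]. Speed limits (rad/s): [2.57, 2.57, 3.14, 3.14, 3.14, 3.14].

### API

Orientations are given as a unit quaternion [x, y, z, w].
In Python, from cell import arm gives the robot as it stands.
- The arm moves only by the shell command python3 -m creep 'ROWS' [FORCE]. ROWS is JSON, a list that holds one entry, the list of rows, each a list of 7 numbers: the shift along the world's x, y, z as a fraction of full scale, then the turn, a rotation vector about the world's x, y, z as a fraction of full scale, then the closure, from 0 (fully open) to 1 (shut). A call has 1 to 12 rows; each row shifts and turns the commanded pose from where the row before left it; what a row does not reach is not made up. Full scale, the value 1, is 15 cm for a shift and 90 degrees for a turn. A row lasts 1/8 s, in which the tool goes at most 62.5 mm and 10.7 degrees, less where a joint would pass 70% of its speed; a pose out of reach is approached as far as the arm can. A call with a number of a shift or a turn outside -1 to 1 is refused whole. A call with a gripper value outside its range is refused whole. The fingers move at their own pace and stop on an object; FORCE is the grip in N (left out, the last holds). Time passes only in rows, so rows that do not move let the fingers close. It gives the time, the measured TCP pose, the force, the opening and the grip force at its end, in the units of the state.
- arm.observe(): the state, without advancing time (a new reading comes with each control period).
- arm.snapshot(name): name is "side" or "top"; returns a dict with "frame" (384x512x3 uint8, red, green, blue), "fov_y" (degrees; the focal length in pixels is half the picture's height over the tangent of half this angle, whatever the lens; pixels are square), "cx", "cy" (the principal point, pixels), "origin" and "attitude" of the camera in the world. Camera axes: x right, y down, z forward; pixel columns grow to the right and rows downward; lengths in m; the calibration is good to about 2 mm. A picture is of the moment at which its call begins. There is no depth.
- arm.close_job(): hands the job in; it is judged then, once.
The state is a dict: "clock": time; "joints": joint angles; "joint_vel": joint speeds; "effort": joint torques, N m; "tool_pos": TCP position; "tool_rot": TCP orientation; "wrist_force": force on the tool from outside, world axes, zero at the start; "torque": the same for the moment, N m; "width": finger opening in m; "grip_force": force on a finger pad.
Only numpy, scipy, OpenCV 4.12 (cv2) and the standard library are available. Lean on these libraries where they do the work, as an engineer would, in place of code of your own. Each camera call takes 0.05 s, during which the arm holds its last target. There are 200 camera calls.

### The job

The day book lies cover down on the low wooden riser. Slide it part of the way out past the riser's front edge so that you can get under it, take hold of it there and turn it over, then lay it back cover up, wholly on the riser and roughly square with it, and let go. Do not drop the book, keep it off the desk, and leave the other things where they stand.

Things in the scene. Friction and masses are not known exactly. Their poses are not given: they have to be found in the camera images.
- day_book: Loose stiff spiral notebook, 210 (x) x 152 (y) x 10 mm, 0.2 kg; solid block x -104..104, y -75..71, z 0..10 mm. Spiral wire on its +y long side, at the start the rear one. Cover tan, back pale grey. Origin: centre of the back's outer face; z from back to cover (down at start, up when done). Starts up to 0.3 rad askew just behind the riser's front edge. Fingertips pressed on top can drag it.
- riser: Fixed low shelf of light wood on the desk, 220 deep (x) x 360 wide (y) x 100 mm high: a slippery lacquered 15 mm top board on two side panels (30 mm in from the ends, starting 40 mm behind the front edge), a rail under the rear edge, the front open beneath the board. Origin at the centre of its footprint; x points to its rear, away from the robot and to the right (front edge at x = -110 mm), z up.
- riser_top (a point): Centre of the riser's top face, 100 mm above the desk; axes as the riser's.
- riser_front (a point): Middle of the upper front edge of the riser (the long edge that faces the robot and a little left), 100 mm above the desk; axes as the riser's.
- squeeze_figure: Soft-looking light green toy figure, 38 x 38 x 62 mm, standing loose on the riser's left (+y) end; origin at the centre of its foot. Bystander: leave it.
- pen_cup_a: Black cup full of pens, 77 x 78 x 150 mm, on the desk behind and right of the riser; origin at the centre of its underside. Bystander: leave it.

How it is judged:
By the outcome, as a careful person would: the job done as asked, in the order asked, and still so for the second after the job is handed in, with the robot touching nothing.
It also fails if it takes over 72 s, if anything falls off the work surface, if the arm or the gripper's body presses on something with over 40 N, if the wrist force passes 120 N, or if a joint passes its speed limit or range.

## Working session

There is one attempt and no reset: what is moved stays moved. The work goes in short steps, Python scripts to look and compute and a shell command to move; the robot and the scene stay as the last step left them, time stands still between calls to the robot, and variables do not carry over. Pictures are saved under pics/ and viewed, at most 10 in all, crops included, and the job is handed in when it is done.

```bash
mkdir -p pics; ls; python3 - <<'E'
from cell import arm
import cv2,numpy as np
print(arm.observe(), arm.hold_point_z)
ims=[]
for n in("side","top"):
    s=arm.snapshot(n); f=s.pop("frame"); print(n,s)
    cv2.imwrite(f"pics/{n}0.png",f[:,:,::-1]); 
E
```

```text
pics
{'clock': 0.0, 'joints': array([ 1.01061521e+00,  2.77164564e-01, -2.78779410e-02,  1.26799104e+00,
        2.84583669e-05,  1.46741156e+00]), 'joint_vel': array([-7.08289882e-05, -1.53965674e-04, -2.17473429e-03, -2.33945980e-03,
        7.52298498e-04, -6.64685029e-04]), 'effort': array([ 7.21647157e-04, -4.45506120e+01,  2.95201635e+01,  1.61412999e-02,
        5.27783129e-05,  6.22633422e-06]), 'tool_pos': array([0.27546353, 0.56059195, 0.40354104]), 'tool_rot': array([ 2.26417464e-01,  9.74029712e-01, -1.05296904e-03, -3.77816963e-04]), 'wrist_force': array([ 0.86091636, -0.26263003, -0.0503542 ]), 'torque': array([-0.05508903, -0.00326434, -0.01456836]), 'grip_force': 0.0, 'width': 0.08573661032185964} 0.1547
side {'fov_y': 43.16312888497856, 'cx': 254.39948733102162, 'cy': 198.44826757930954, 'origin': array([1.20775062, 0.51848874, 1.04412434]), 'attitude': array([ 0.56496872,  0.77619095, -0.22726966, -0.16335988])}
top {'fov_y': 57.47207895436253, 'cx': 248.6595096608228, 'cy': 191.89792540647505, 'origin': array([0.53116816, 0.33793661, 0.96692514]), 'attitude': array([-0.70409806,  0.70836368, -0.0415176 ,  0.02725992])}
```

View pics/side0.png

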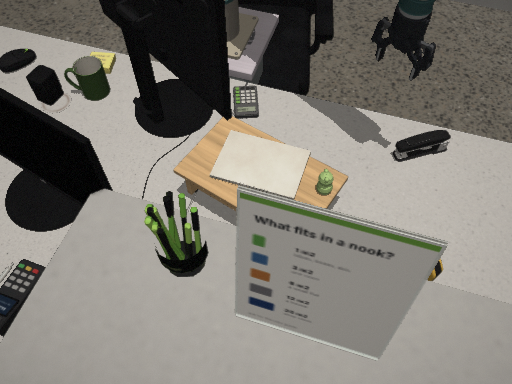

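View pics/top0.png

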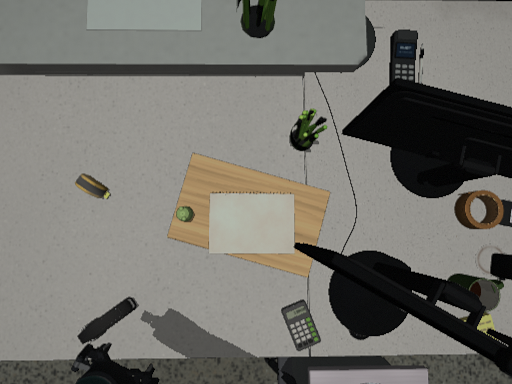

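Side: the pale book is on the riser, with the toy at (325,182), the cup at (180,245) and monitors to the left. Top: book about (209..295,193..254), riser corners (193,153), (330,192), (308,277), (168,238). A monitor's edge tip is near (297,245), next to the book's right front corner.

```bash
cat > h.py <<'E'
import numpy as np,cv2
from cell import arm
from scipy.spatial.transform import Rotation as R
def ray(s,p):
    f=192/np.tan(np.radians(s['fov_y']/2))
    d=R.from_quat(s['attitude']).as_matrix()@np.array([(p[0]-s['cx'])/f,(p[1]-s['cy'])/f,1])
    return np.array(s['origin']),d/np.linalg.norm(d)
def plane(s,p,z):
    o,d=ray(s,p); return o+d*(z-o[2])/d[2]
def tri(s1,p1,s2,p2):
    o1,d1=ray(s1,p1);o2,d2=ray(s2,p2)
    a=np.linalg.lstsq(np.c_[d1,-d2],o2-o1,rcond=None)[0]
    A=o1+a[0]*d1;B=o2+a[1]*d2
    return (A+B)/2,np.linalg.norm(A-B)
def proj(s,X):
    f=192/np.tan(np.radians(s['fov_y']/2)); c=R.from_quat(s['attitude']).as_matrix().T@(np.array(X)-s['origin'])
    return np.array([s['cx']+f*c[0]/c[2],s['cy']+f*c[1]/c[2]])
E
python3 - <<'E'
from h import *
np.set_printoptions(precision=4,suppress=True)
t=arm.snapshot("top");s=arm.snapshot("side")
hsv=cv2.cvtColor(t['frame'],cv2.COLOR_RGB2HSV)
print(hsv[225,255],hsv[170,210],hsv[300,230],t['frame'][225,255])
wood=cv2.inRange(hsv,(8,80,80),(25,255,255)); 
m=np.zeros_like(wood); m[145:285,160:335]=wood[145:285,160:335]
c=np.vstack([k for k in cv2.findContours(m,0,2)[0] if len(k)>15]); hull=cv2.convexHull(c)
ap=cv2.approxPolyDP(hull,5,True)[:,0]; print(ap)
for p in ap: print('riser',p,plane(t,p,.1))
f=t['frame'].astype(int)
b=((f.min(2)>150)&(hsv[...,1]>12)).astype(np.uint8)*255
q=np.zeros_like(b); q[180:265,200:305]=b[180:265,200:305]; q=cv2.morphologyEx(q,cv2.MORPH_OPEN,np.ones((3,3)))
k=max(cv2.findContours(q,0,2)[0],key=cv2.contourArea); r=cv2.minAreaRect(k); print(r)
for p in cv2.boxPoints(r): print('book',p,plane(t,p,.11))
for n,p in (('montip',(297,245)),):
  for z in(.1,.2,.3,.4,.5): print(n,z,plane(t,p,z),proj(s,plane(t,p,z)))
for n,p,z in (('toy',(185,214),.13),('cup',(303,132),.08),('calc',(300,325),0.02)): print(n,plane(t,p,z))
print('moncorners side', [plane(s,p,.4) for p in((228,118),(230,20),(105,0))])
for X in ((0.3,0,.1),(.4,.2,.1)): print(proj(t,X))
for p in((160,70),(300,73)): print('wall',[plane(t,p,z) for z in (0,.2,.4)])
E
```

```text
[ 28  20 176] [ 17 106 166] [ 25  10 152] [176 175 162]
[[329 192]
 [307 276]
 [168 237]
 [193 153]]
riser [329 192] [0.6145 0.1193 0.1   ]
riser [307 276] [0.4089 0.1793 0.1   ]
riser [168 237] [0.5059 0.5182 0.1   ]
riser [193 153] [0.7144 0.459  0.1   ]
((251.0, 223.0), (58.0, 84.0), 90.0)
book [209. 194.] [0.6101 0.4177 0.11  ]
book [293. 194.] [0.609  0.2111 0.11  ]
book [293. 252.] [0.4678 0.2138 0.11  ]
book [209. 252.] [0.4695 0.4171 0.11  ]
montip 0.1 [0.484  0.2022 0.1   ] [224.6237 136.573 ]
montip 0.2 [0.4894 0.2179 0.2   ] [227.8016 112.1691]
montip 0.3 [0.4949 0.2335 0.3   ] [231.5282  83.5507]
montip 0.4 [0.5003 0.2492 0.4   ] [235.9593  49.523 ]
montip 0.5 [0.5058 0.2648 0.5   ] [241.3154   8.3921]
toy [0.5608 0.4726 0.13  ]
cup [0.7733 0.1775 0.08  ]
calc [0.2715 0.186  0.02  ]
moncorners side [array([0.6724, 0.294 , 0.4   ]), array([0.4195, 0.2082, 0.4   ]), array([ 0.4383, -0.0677,  0.4   ])]
[381.8801 321.1333]
[298.6028 279.8258]
wall [array([0.9768, 0.569 , 0.    ]), array([0.8846, 0.5212, 0.2   ]), array([0.7924, 0.4734, 0.4   ])]
wall [array([0.9687, 0.1678, 0.    ]), array([0.8782, 0.203 , 0.2   ]), array([0.7877, 0.2382, 0.4   ])]
```

```bash
python3 - <<'E'
from h import *
t=arm.snapshot("top")['frame'];s=arm.snapshot("side")['frame']
g=lambda a:(255*(a/255.)**.45).astype(np.uint8)
a=cv2.resize(g(t[180:384,282:512]),None,fx=1.7,fy=1.7,interpolation=2); b=cv2.resize(g(s[0:173,50:280]),None,fx=1.7,fy=1.7)
h=max(a.shape[0],b.shape[0]); pad=lambda x:cv2.copyMakeBorder(x,0,h-x.shape[0],0,0,0)
cv2.imwrite('pics/mon.png',np.hstack([pad(a),pad(b)])[:,:,::-1])
E
```

```text
(no output)
```

View pics/mon.png

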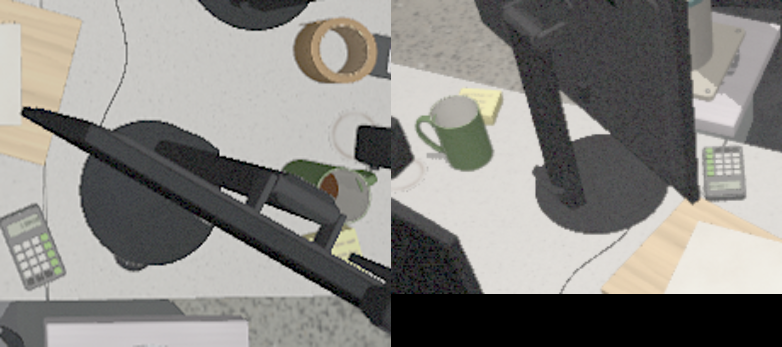

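```bash
python3 - <<'E'
from h import *
np.set_printoptions(precision=3,suppress=True)
t=arm.snapshot("top");s=arm.snapshot("side")
print('corner',tri(t,(296,245.5),s,(50+697/1.7-390/1.7,201/1.7)))
for z in (.4,.45,.5,.55,.6): print(z,plane(t,(336,256),z),plane(t,(400,297),z),plane(t,(508,368),z))
for z in (.15,.18): print('bottom line', plane(s,(50+(562-390)/1.7,90/1.7),z))
E
```

```text
corner (array([0.486, 0.219, 0.177]), np.float64(0.005936084172040055))
0.4 [0.482 0.187 0.4  ] [0.417 0.086 0.4  ] [ 0.306 -0.08   0.4  ]
0.45 [0.487 0.2   0.45 ] [0.427 0.108 0.45 ] [ 0.326 -0.043  0.45 ]
0.5 [0.491 0.213 0.5  ] [0.437 0.131 0.5  ] [ 0.346 -0.006  0.5  ]
0.55 [0.495 0.227 0.55 ] [0.447 0.153 0.55 ] [0.366 0.031 0.55 ]
0.6 [0.5  0.24 0.6 ] [0.457 0.175 0.6  ] [0.385 0.068 0.6  ]
bottom line [ 0.308 -0.069  0.15 ]
bottom line [ 0.339 -0.049  0.18 ]
```

```bash
cat >> h.py <<'E'
np.set_printoptions(precision=3,suppress=True)
C=np.array([.561,.319,.1]); UX=np.array([.9605,-.278,0]); UY=np.array([.278,.9605,0]); UZ=np.array([0,0,1.])
def W(x,y,z): return C+x*UX+y*UY+np.array([0,0,z])   # riser_top frame -> world
def L(p): d=np.array(p)-C; return np.array([d@UX,d@UY,d[2]])
def rot(z,y): return R.from_matrix(np.c_[np.cross(y,z),y,z])
def plan(pos,r=None):
    o=arm.observe(); d=(np.array(pos)-o['tool_pos'])/.15
    v=np.zeros(3) if r is None else (r*R.from_quat(o['tool_rot']).inv()).as_rotvec()/(np.pi/2)
    n=max(np.linalg.norm(d)*.15/.055,np.linalg.norm(v)/.11); print('TOTAL shift',d,'turn',v,'minrows %.1f'%n)
def st():
    o=arm.observe(); r=R.from_quat(o['tool_rot']).as_matrix(); print('t%.2f'%o['clock'],'j',o['joints'],'p',o['tool_pos'],'L',L(o['tool_pos']),'z',r[:,2],'y',r[:,1],'F',o['wrist_force'],'w%.4f g%.1f'%(o['width'],o['grip_force']))
E
python3 -c "
from h import *
plan(W(-.293,0.0,.06), rot(UX,UZ))"
```

```text
TOTAL shift [ 0.026 -1.069 -1.63 ] turn [ 0.432 -0.978 -0.687] minrows 11.6
```

```bash
python3 -m creep '[[[0,-0.089,-0.136,0.036,-0.0815,-0.0573,0],[0,-0.089,-0.136,0.036,-0.0815,-0.0573,0],[0,-0.089,-0.136,0.036,-0.0815,-0.0573,0],[0,-0.089,-0.136,0.036,-0.0815,-0.0573,0],[0,-0.089,-0.136,0.036,-0.0815,-0.0573,0],[0,-0.089,-0.136,0.036,-0.0815,-0.0573,0]]]'; python3 -c "
from h import *
st();plan(W(-.293,0.0,.06), rot(UX,UZ))"
```

```text
clock: 1.15
tool_pos: [0.2755, 0.4802, 0.2823]
tool_rot: [0.452, 0.795, 0.244, 0.323]
wrist_force: [0.5, 0.4, -1.1]
width: 0.0853
grip_force: 0.0
t1.15 j [ 1.06   0.144 -0.611  0.235 -0.636  1.898] p [0.276 0.48  0.282] L [-0.319  0.075  0.182] z [ 0.734  0.095 -0.672] y [0.561 0.473 0.679] F [ 0.491  0.377 -1.112] w0.0853 g0.0
TOTAL shift [ 0.027 -0.532 -0.815] turn [ 0.214 -0.486 -0.342] minrows 5.7
```

```bash
python3 -m creep '[[[0,-0.089,-0.136,0.036,-0.0815,-0.0573,0],[0,-0.089,-0.136,0.036,-0.0815,-0.0573,0],[0,-0.089,-0.136,0.036,-0.0815,-0.0573,0],[0,-0.089,-0.136,0.036,-0.0815,-0.0573,0],[0,-0.089,-0.136,0.036,-0.0815,-0.0573,0],[0,-0.089,-0.136,0.036,-0.0815,-0.0573,0],[0,0,0,0,0,0,0]]]'; python3 -c "
from h import *
st();plan(W(-.293,0.0,.005), rot(UX,UZ))"
```

```text
clock: 2.02
tool_pos: [0.2781, 0.414, 0.1718]
tool_rot: [0.554, 0.478, 0.409, 0.545]
wrist_force: [-0.5, 0.5, -1.0]
width: 0.0853
grip_force: 0.0
t2.02 j [ 1.076  0.569 -0.889 -1.201 -1.282  1.749] p [0.278 0.414 0.172] L [-0.298  0.013  0.072] z [ 0.974 -0.213 -0.072] y [0.085 0.051 0.995] F [-0.451  0.536 -0.965] w0.0853 g0.0
TOTAL shift [ 0.01  -0.09  -0.446] turn [ 0.03  -0.055 -0.044] minrows 1.2
```

```bash
python3 -m creep '[[[0.003,-0.03,-0.15,0.01,-0.018,-0.015,0],[0.003,-0.03,-0.15,0.01,-0.018,-0.015,0],[0.003,-0.03,-0.146,0.01,-0.018,-0.015,0],[0,0,0,0,0,0,0]]]'; python3 -c "
from h import *
st();plan(W(-.293,0.0,.005), rot(UX,UZ))"
```

```text
clock: 2.52
tool_pos: [0.2799, 0.4015, 0.1061]
tool_rot: [0.566, 0.425, 0.425, 0.565]
wrist_force: [-0.4, 0.4, -0.1]
width: 0.0854
grip_force: 0.0
t2.52 j [ 1.065  0.843 -0.861 -1.7   -1.347  1.575] p [0.28  0.401 0.106] L [-0.293  0.001  0.006] z [ 0.96  -0.278 -0.001] y [ 0.001 -0.001  1.   ] F [-0.399  0.408 -0.113] w0.0854 g0.0
TOTAL shift [-0.002 -0.007 -0.008] turn [-0.    -0.001  0.   ] minrows 0.0
```

```bash
python3 - <<'E'
from h import *
t=arm.snapshot("top")['frame'];s=arm.snapshot("side")['frame']
g=lambda a:(255*(a/255.)**.6).astype(np.uint8)
a=cv2.resize(g(t[140:384,120:420]),None,fx=1.33,fy=1.33); b=cv2.resize(g(s[0:244,120:420]),None,fx=1.33,fy=1.33)
cv2.imwrite('pics/p1.png',np.hstack([a,b])[:,:,::-1])
E
```

```text
(no output)
```

View pics/p1.png

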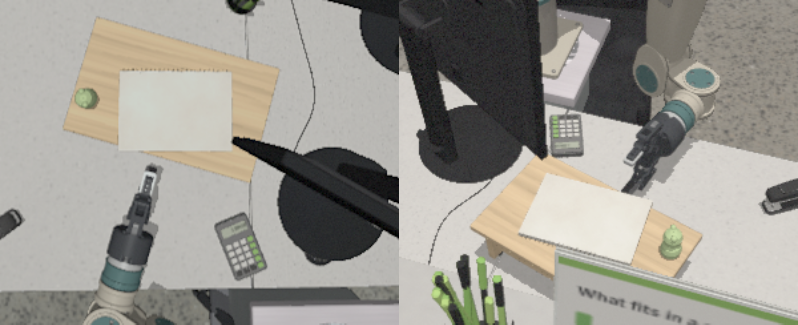

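```bash
cat >> h.py <<'E'
def tilt(az,p=50):
    p=np.radians(p);a=np.array([np.cos(az),np.sin(az),0]);y=np.array([-np.sin(az),np.cos(az),0])
    return np.cos(p)*a-np.sin(p)*UZ, y
E
python3 -c "
from h import *
z,y=tilt(0); plan(W(-.30,0,.15),rot(z,y))
T=np.array([.559,.315,.11])-.160*z; print(T, L(T)); print((T+[0,0,.025]-W(-.30,0,.15))/.15)
z2,y2=tilt(-.2817); T2=W(-.065,-.01,.01)-.16*z2; print(T2,(T2-T)/.15, (rot(z2,y2)*rot(z,y).inv()).as_rotvec()/np.pi*2)
"
```

```text
TOTAL shift [-0.047  0.005  0.945] turn [-0.88   0.571  0.572] minrows 10.9
[0.456 0.315 0.233] [-0.1   -0.033  0.133]
[ 1.222 -0.583  0.05 ]
[0.397 0.356 0.233] [-0.394  0.274  0.   ] [ 0.     0.    -0.179]
```

```bash
python3 -m creep '[[[-0.02,0,0.315,-0.08,0.052,0.052,0],[-0.02,0,0.315,-0.08,0.052,0.052,0],[0,0,0.315,-0.08,0.052,0.052,0],[0,0,0,-0.08,0.052,0.052,0],[0,0,0,-0.08,0.052,0.052,0],[0,0,0,-0.08,0.052,0.052,0],[0,0,0,-0.08,0.052,0.052,0],[0,0,0,-0.08,0.052,0.052,0],[0,0,0,-0.08,0.052,0.052,0],[0,0,0,-0.08,0.052,0.052,0],[0,0,0,-0.08,0.051,0.052,0],[0,0,0,0,0,0,0]]]'; python3 -c "
from h import *
st()
z,y=tilt(0); T=np.array([.559,.315,.11])-.160*z; plan(T+[0,0,.025],rot(z,y))"
```

```text
clock: 4.12
tool_pos: [0.2753, 0.4026, 0.2395]
tool_rot: [0.017, 0.935, 0.014, 0.354]
wrist_force: [-0.1, -0.2, 1.5]
width: 0.0853
grip_force: 0.0
t4.12 j [ 0.969  0.107 -0.737  0.25  -0.568  0.864] p [0.275 0.403 0.239] L [-0.298  0.001  0.139] z [ 0.663  0.014 -0.748] y [0.022 0.999 0.039] F [-0.103 -0.155  1.46 ] w0.0853 g0.0
TOTAL shift [ 1.206 -0.584  0.121] turn [-0.025  0.017  0.015] minrows 3.7
```

```bash
python3 -m creep '[[[0,0,0.13,-0.025,0.017,0.015,0],[0.2,-0.095,0,0,0,0,0],[0.2,-0.098,0,0,0,0,0],[0.2,-0.098,0,0,0,0,0],[0.2,-0.098,0,0,0,0,0],[0.2,-0.098,0,0,0,0,0],[0.2,-0.097,0,0,0,0,0],[0,0,0,0,0,0,0]]]'; python3 -c "
from h import *
st()
z,y=tilt(0); T=np.array([.559,.315,.11])-.160*z; plan(T,rot(z,y))"
```

```text
clock: 5.12
tool_pos: [0.4562, 0.3139, 0.2574]
tool_rot: [0.001, 0.94, -0.002, 0.342]
wrist_force: [0.2, 0.5, -0.5]
width: 0.0853
grip_force: 0.0
t5.12 j [ 0.559  0.143 -0.657  0.154 -0.351  0.448] p [0.456 0.314 0.257] L [-0.099 -0.034  0.157] z [ 0.643 -0.003 -0.766] y [ 0.002  1.    -0.003] F [ 0.197  0.521 -0.501] w0.0853 g0.0
TOTAL shift [-0.     0.007 -0.166] turn [0.002 0.    0.001] minrows 0.5
```

Lower until contact.

```bash
python3 -m creep '[[[0,0,-0.05,0,0,0,0],[0,0,-0.05,0,0,0,0],[0,0,-0.04,0,0,0,0],[0,0,-0.013,0,0,0,0],[0,0,0,0,0,0,0]]]';  python3 -m creep '[[[0,0,-0.02,0,0,0,0],[0,0,0,0,0,0,0]]]'
```

```text
clock: 5.75
tool_pos: [0.4565, 0.3163, 0.2364]
tool_rot: [-0.001, 0.939, -0.001, 0.345]
wrist_force: [-4.6, -2.6, 13.5]
width: 0.0858
grip_force: 6.7
clock: 6.0
tool_pos: [0.4577, 0.3169, 0.2357]
tool_rot: [-0.0, 0.938, -0.001, 0.348]
wrist_force: [-8.5, -3.6, 21.0]
width: 0.0855
grip_force: 10.9
```

```bash
python3 -m creep '[[[-0.045,0.03,0.008,0,0,-0.02,0],[-0.05,0.034,0,0,0,-0.022,0],[-0.05,0.034,0,0,0,-0.022,0],[-0.05,0.034,0,0,0,-0.022,0],[0,0,0,0,0,0,0]]]'; python3 - <<'E'
from h import *
st(); t=arm.snapshot("top")['frame'];s=arm.snapshot("side")['frame']
g=lambda a:(255*(a/255.)**.6).astype(np.uint8)
a=cv2.resize(g(t[140:384,120:420]),None,fx=1.33,fy=1.33); b=cv2.resize(g(s[0:244,120:420]),None,fx=1.33,fy=1.33)
cv2.imwrite('pics/p2.png',np.hstack([a,b])[:,:,::-1])
E
```

```text
clock: 6.62
tool_pos: [0.4286, 0.3372, 0.236]
tool_rot: [0.063, 0.936, -0.023, 0.346]
wrist_force: [-1.4, -0.8, 14.4]
width: 0.0856
grip_force: 7.1
t6.62 j [ 0.647  0.184 -0.657  0.183 -0.476  0.647] p [0.429 0.337 0.236] L [-0.132 -0.019  0.136] z [ 0.645 -0.087 -0.759] y [0.134 0.991 0.   ] F [-1.379 -0.802 14.433] w0.0856 g7.1
```

View pics/p2.png

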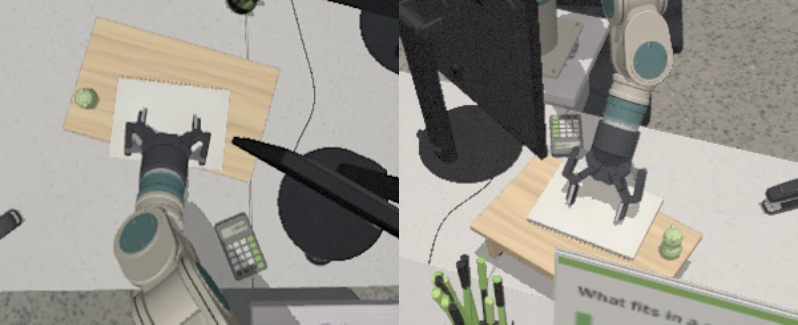

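The book follows the two fingers and is turning square. Top view: its left front corner is at (110,155), just past the edge. I'll continue the drag.

```bash
python3 -m creep '[[[-0.05,0.03,0,0,0,-0.022,0],[-0.05,0.033,0,0,0,-0.022,0],[-0.055,0.033,0,0,0,-0.024,0],[-0.055,0.032,0,0,0,-0.025,0],[0,0,0,0,0,0,0]]]'; cat >> h.py <<'E'
def book(z=.11,name=None):
    t=arm.snapshot("top"); f=t['frame']; hsv=cv2.cvtColor(f,cv2.COLOR_RGB2HSV)
    b=((f.min(2)>150)&(hsv[...,1]>12)).astype(np.uint8)*255
    q=np.zeros_like(b); q[160:285,170:335]=b[160:285,170:335]; q=cv2.morphologyEx(q,cv2.MORPH_OPEN,np.ones((3,3)))
    k=np.vstack([c for c in cv2.findContours(q,0,2)[0] if cv2.contourArea(c)>100]); h=cv2.convexHull(k)[:,0]
    P=np.array([L(plane(t,p,z))[:2] for p in h]); r=cv2.minAreaRect((P*1000).astype(np.float32))
    print('book mm',r,'x',P[:,0].min(),P[:,0].max(),'y',P[:,1].min(),P[:,1].max()); print('corners',cv2.boxPoints(r).round().tolist())
E
python3 -c "
from h import *
st(); book()"
```

```text
clock: 7.35
tool_pos: [0.397, 0.3566, 0.236]
tool_rot: [0.131, 0.929, -0.048, 0.343]
wrist_force: [-1.8, 0.5, 16.2]
width: 0.0852
grip_force: 7.8
t7.35 j [ 0.733  0.195 -0.626  0.323 -0.584  0.884] p [0.397 0.357 0.236] L [-0.168 -0.009  0.136] z [ 0.625 -0.179 -0.76 ] y [0.277 0.961 0.002] F [-1.808  0.496 16.181] w0.0852 g7.8
book mm ((-79.01032257080078, -9.794792175292969), (144.9774169921875, 208.32821655273438), 1.2302883863449097) x -0.15349800519162315 -0.0069348848646144 y -0.11523974904803702 0.09362950781307107
corners [[-154.0, 93.0], [-149.0, -115.0], [-4.0, -112.0], [-9.0, 96.0]]
```

```bash
python3 -m creep '[[[-0.026,0.008,0,0,0,0,0],[-0.026,0.008,0,0,0,0,0],[0,0,0,0,0,0,0],[0,0,0.1,0,0,0,0],[0,0,0.2,0,0,0,0],[-0.15,0.045,0.1,0,0,0,0],[-0.2,0.06,0,0,0,0,0],[-0.2,0.06,0,0,0,0,0],[-0.2,0.06,0,0,0,0,0],[-0.2,0.06,0,0,0,0,0],[-0.1,0.03,0,0,0,0,0]]]';python3 -c "
from h import *
st(); book(); plan(W(-.35,0,.04),rot(UX,UZ))"
```

```text
clock: 8.78
tool_pos: [0.227, 0.4034, 0.2908]
tool_rot: [0.128, 0.932, -0.05, 0.337]
wrist_force: [-0.9, 0.3, 0.2]
width: 0.0854
grip_force: 0.0
t8.78 j [ 1.078  0.069 -0.605  0.727 -0.677  1.292] p [0.227 0.403 0.291] L [-0.344 -0.012  0.191] z [ 0.614 -0.18  -0.768] y [ 0.273  0.962 -0.007] F [-0.949  0.281  0.2  ] w0.0854 g0.0
book mm ((-88.46759033203125, -10.504310607910156), (144.23477172851562, 206.88890075683594), 0.8097416758537292) x -0.16130951180944625 -0.016034601577174658 y -0.11462042756254015 0.09322724712684229
corners [[-162.0, 92.0], [-159.0, -115.0], [-15.0, -113.0], [-18.0, 94.0]]
TOTAL shift [-0.01   0.085 -1.004] turn [ 0.778 -0.678 -0.438] minrows 10.2
```

```bash
python3 -m creep '[[[0,0,-0.06,0.071,-0.0616,-0.04,0],[0,0,-0.06,0.071,-0.0616,-0.04,0],[0,0,-0.06,0.071,-0.0616,-0.04,0],[0,0,-0.1,0.071,-0.0616,-0.04,0],[0,0,-0.12,0.071,-0.0616,-0.04,0],[0,0,-0.12,0.071,-0.0616,-0.04,0],[0,0,-0.12,0.071,-0.0616,-0.04,0],[0,0,-0.12,0.071,-0.0616,-0.04,0],[0,0,-0.12,0.071,-0.0616,-0.04,0],[0,0,-0.12,0.071,-0.0616,-0.04,0],[0,0,-0.1,0.068,-0.062,-0.038,0],[0,0,0,0,0,0,0]]]';python3 -c "
from h import *
st(); plan(W(-.342,-0.01,.005),rot(UX,UZ))"
```

```text
clock: 10.32
tool_pos: [0.2306, 0.4064, 0.1332]
tool_rot: [0.551, 0.461, 0.408, 0.564]
wrist_force: [0.2, -0.5, -0.0]
width: 0.0852
grip_force: 0.0
t10.32 j [ 1.166  0.706 -0.915 -1.427 -1.41   1.693] p [0.231 0.406 0.133] L [-0.342 -0.008  0.033] z [ 0.969 -0.245 -0.031] y [0.047 0.06  0.997] F [ 0.163 -0.511 -0.022] w0.0852 g0.0
TOTAL shift [-0.005 -0.013 -0.188] turn [ 0.038 -0.031 -0.023] minrows 0.5
```

```bash
python3 -m creep '[[[-0.005,-0.013,-0.1,0.038,-0.031,-0.023,0],[0,0,-0.088,0,0,0,0],[0,0,0,0,0,0,0]]]';python3 -c "
from h import *
st(); plan(W(-.295,-0.01,.005),rot(UX,UZ))"
```

```text
clock: 10.7
tool_pos: [0.2301, 0.4053, 0.1076]
tool_rot: [0.564, 0.426, 0.425, 0.565]
wrist_force: [0.2, -0.0, 0.5]
width: 0.0857
grip_force: 0.0
t10.70 j [ 1.167  0.843 -0.887 -1.725 -1.447  1.573] p [0.23  0.405 0.108] L [-0.342 -0.009  0.008] z [ 0.961 -0.276 -0.001] y [0.001 0.002 1.   ] F [ 0.158 -0.009  0.486] w0.0857 g0.0
TOTAL shift [ 0.298 -0.092 -0.017] turn [ 0.001 -0.001 -0.001] minrows 0.9
```

```bash
python3 -m creep '[[[0.1,-0.03,-0.017,0,0,0,0],[0.1,-0.03,0,0,0,0,0],[0.1,-0.032,0,0,0,0,0],[0,0,0,0,0,0,1],[0,0,0,0,0,0,1],[0,0,0,0,0,0,1],[0,0,0,0,0,0,1],[0,0,0,0,0,0,1],[0,0,0,0,0,0,1]]]' 50;python3 -c "
from h import *
st()"
```

```text
clock: 11.82
tool_pos: [0.2748, 0.3913, 0.1053]
tool_rot: [0.565, 0.425, 0.425, 0.565]
wrist_force: [0.2, 0.9, -2.0]
width: 0.0087
grip_force: 50.5
t11.82 j [ 1.064  0.85  -0.884 -1.734 -1.344  1.571] p [0.275 0.391 0.105] L [-0.295 -0.01   0.005] z [ 0.961 -0.277 -0.   ] y [-0. -0.  1.] F [ 0.205  0.902 -1.95 ] w0.0087 g50.5
```

```bash
python3 -m creep '[[[0,0,0.06,0,0,0,1],[0,0,0.1,0,0,0,1],[-0.12,0.035,0.06,0,0,0,1],[-0.16,0.047,0,0,0,0,1],[-0.16,0.047,0,0,0,0,1],[-0.16,0.047,0,0,0,0,1],[0.05,0.17,0,0,0,0,1],[0.05,0.17,0.1,0,0,0,1],[0.05,0.17,0.2,0,0,0,1],[0,0,0.2,0,0,0,1],[0,0,0.2,0,0,0,1],[0,0,0,0,0,0,1]]]';python3 - <<'E'
from h import *
st(); plan(W(-.39,0.07,.15),rot(UX,UZ)); t=arm.snapshot("top")['frame'];s=arm.snapshot("side")['frame']
g=lambda a:(255*(a/255.)**.6).astype(np.uint8)
a=cv2.resize(g(t[140:384,70:370]),None,fx=1.33,fy=1.33); b=cv2.resize(g(s[0:244,150:450]),None,fx=1.33,fy=1.33)
cv2.imwrite('pics/p3.png',np.hstack([a,b])[:,:,::-1])
E
```

```text
clock: 13.32
tool_pos: [0.2075, 0.4944, 0.2462]
tool_rot: [0.566, 0.423, 0.427, 0.564]
wrist_force: [-0.6, 0.0, -2.1]
width: 0.0085
grip_force: 50.5
t13.32 j [ 1.273  0.512 -0.755 -1.285 -1.553  1.559] p [0.208 0.494 0.246] L [-0.388  0.07   0.146] z [ 0.961 -0.277  0.   ] y [-0.002 -0.006  1.   ] F [-0.645  0.001 -2.098] w0.0085 g50.5
TOTAL shift [-0.011  0.002  0.025] turn [-0.004  0.001 -0.001] minrows 0.1
```

View pics/p3.png

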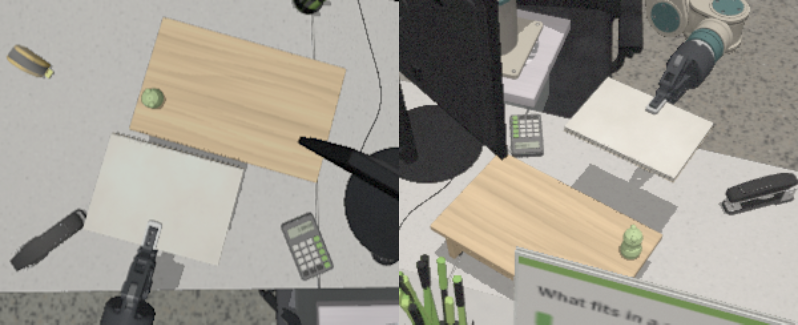

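```bash
python3 -m creep '[[[0.06,-0.018,0.1,-0.05,0.0145,0,1],[0.06,-0.018,0.1,-0.1067,0.0308,0,1],[0,0,0,-0.1067,0.0308,0,1],[0,0,0,-0.1067,0.0308,0,1],[0,0,0,-0.1067,0.0308,0,1],[0,0,0,-0.1067,0.0308,0,1],[0,0,0,-0.1067,0.0308,0,1],[0,0,0,-0.1067,0.0308,0,1],[0,0,0,-0.1067,0.0308,0,1],[0,0,0,0,0,0,1]]]';python3 -c "
from h import *
st(); plan(W(-.37,0.07,.176),rot(UX,-UZ))"
```

```text
clock: 14.68
tool_pos: [0.2254, 0.4883, 0.2718]
tool_rot: [0.131, 0.695, -0.066, 0.704]
wrist_force: [-0.7, -0.8, -2.0]
width: 0.0085
grip_force: 50.5
t14.68 j [ 1.237  0.444 -0.756 -1.189 -1.518  0.104] p [0.225 0.488 0.272] L [-0.369  0.069  0.172] z [ 0.961 -0.277 -0.001] y [0.276 0.957 0.093] F [-0.697 -0.783 -2.004] w0.0085 g50.5
TOTAL shift [-0.002  0.006  0.028] turn [-1.018  0.294 -0.   ] minrows 9.6
```

```bash
python3 -m creep '[[[0,0,0.02,-0.1067,0.0308,0,1],[0,0,0,-0.1067,0.0308,0,1],[0,0,0,-0.1067,0.0308,0,1],[0,0,0,-0.1067,0.0308,0,1],[0,0,0,-0.1067,0.0308,0,1],[0,0,0,-0.1067,0.0308,0,1],[0,0,0,-0.1067,0.0308,0,1],[0,0,0,-0.1067,0.0308,0,1],[0,0,0,-0.1067,0.0308,0,1],[0,0,0,-0.057,0.017,0,1],[0,0,0,0,0,0,1]]]';python3 -c "
from h import *
st(); plan(W(-.37,0.07,.05),rot(UX,-UZ))"
```

```text
clock: 16.05
tool_pos: [0.2255, 0.4885, 0.2757]
tool_rot: [-0.424, 0.566, -0.564, 0.426]
wrist_force: [-0.6, 0.1, -2.1]
width: 0.0084
grip_force: 50.5
t16.05 j [ 1.237  0.434 -0.754 -1.168 -1.519 -1.547] p [0.225 0.489 0.276] L [-0.369  0.07   0.176] z [ 0.961 -0.278 -0.001] y [ 0.     0.004 -1.   ] F [-0.586  0.124 -2.103] w0.0084 g50.5
TOTAL shift [-0.003  0.004 -0.838] turn [-0.002  0.    -0.   ] minrows 2.3
```

```bash
python3 -m creep '[[[-0.048,-0.16,-0.2,0,0,0,1],[-0.048,-0.16,-0.25,0,0,0,1],[-0.048,-0.16,-0.25,0,0,0,1],[-0.016,-0.06,-0.26,0,0,0,1],[0.12,-0.035,0,0,0,0,1],[0.12,-0.035,0,0,0,0,1],[0.12,-0.035,0,0,0,0,1],[0.1,-0.03,0,0,0,0,1],[0,0,0,0,0,0,1]]]';python3 -c "
from h import *
st(); plan(W(-.290,-.015,.007),rot(UX,-UZ))"
```

```text
clock: 17.18
tool_pos: [0.2714, 0.3873, 0.1324]
tool_rot: [-0.424, 0.567, -0.565, 0.425]
wrist_force: [0.3, 0.3, -2.5]
width: 0.0088
grip_force: 50.5
t17.18 j [ 1.067  0.774 -0.91  -1.681 -1.35  -1.563] p [0.271 0.387 0.132] L [-0.297 -0.015  0.032] z [ 0.96  -0.279 -0.001] y [ 0.     0.004 -1.   ] F [ 0.311  0.34  -2.541] w0.0088 g50.5
TOTAL shift [ 0.046 -0.014 -0.17 ] turn [-0.002  0.     0.001] minrows 0.5
```

```bash
python3 -m creep '[[[0.02,-0.006,-0.06,0,0,0,1],[0.02,-0.006,-0.06,0,0,0,1],[0,0,-0.045,0,0,0,1],[0,0,0,0,0,0,1]]]';python3 -c "
from h import *
st(); plan(W(-.290,-.015,.005),rot(UX,-UZ))"
```

```text
clock: 17.68
tool_pos: [0.2763, 0.3858, 0.1069]
tool_rot: [-0.425, 0.566, -0.565, 0.425]
wrist_force: [-0.3, 0.2, -2.4]
width: 0.0089
grip_force: 50.6
t17.68 j [ 1.055  0.846 -0.894 -1.734 -1.336 -1.565] p [0.276 0.386 0.107] L [-0.292 -0.015  0.007] z [ 0.961 -0.277 -0.001] y [-0.001  0.001 -1.   ] F [-0.307  0.191 -2.391] w0.0089 g50.6
TOTAL shift [ 0.013 -0.004 -0.013] turn [-0.001 -0.001 -0.   ] minrows 0.1
```

```bash
python3 -m creep '[[[0,0,-0.01,0,0,0,1],[0,0,-0.006,0,0,0,1],[0,0,0,0,0,0,1]]]';  python3 -m creep '[[[0,0,-0.008,0,0,0,1],[0,0,0,0,0,0,1]]]'
```

```text
clock: 18.05
tool_pos: [0.2765, 0.3858, 0.1055]
tool_rot: [-0.424, 0.566, -0.564, 0.425]
wrist_force: [-0.9, 0.1, -2.1]
width: 0.0087
grip_force: 50.6
clock: 18.3
tool_pos: [0.2765, 0.3859, 0.1047]
tool_rot: [-0.424, 0.566, -0.564, 0.426]
wrist_force: [-0.8, -0.6, 3.9]
width: 0.0086
grip_force: 50.8
```

Contact felt; release and back out.

```bash
python3 -m creep '[[[0,0,0,0,0,0,0.7],[0,0,0,0,0,0,0.5],[0,0,0,0,0,0,0.3],[0,0,0,0,0,0,0],[0,0,0,0,0,0,0],[0,0,0,0,0,0,0],[-0.1,0.029,0,0,0,0,0],[-0.15,0.043,0,0,0,0,0],[-0.15,0.043,0,0,0,0,0],[-0.1,0.029,0,0,0,0,0],[0,0,0,0,0,0,0]]]' 40;python3 - <<'E'
from h import *
st(); t=arm.snapshot("top")['frame'];s=arm.snapshot("side")['frame']
g=lambda a:(255*(a/255.)**.6).astype(np.uint8)
a=cv2.resize(g(t[140:384,120:420]),None,fx=1.33,fy=1.33); b=cv2.resize(g(s[0:244,120:420]),None,fx=1.33,fy=1.33)
cv2.imwrite('pics/p4.png',np.hstack([a,b])[:,:,::-1])
z,y=tilt(-.2817,25); plan(W(-.22,-.015,.011)-.160*z,rot(z,y))
E
```

```text
clock: 19.68
tool_pos: [0.2004, 0.4078, 0.1042]
tool_rot: [-0.425, 0.565, -0.564, 0.426]
wrist_force: [-0.6, 0.4, 0.5]
width: 0.0855
grip_force: 0.0
t19.68 j [ 1.231  0.85  -0.893 -1.728 -1.51  -1.553] p [0.2   0.408 0.104] L [-0.371 -0.015  0.004] z [ 0.961 -0.275 -0.001] y [-0.     0.002 -1.   ] F [-0.607  0.388  0.509] w0.0855 g0.0
TOTAL shift [ 0.032 -0.009  0.496] turn [ 1.003 -0.063 -0.218] minrows 9.3
```

View pics/p4.png

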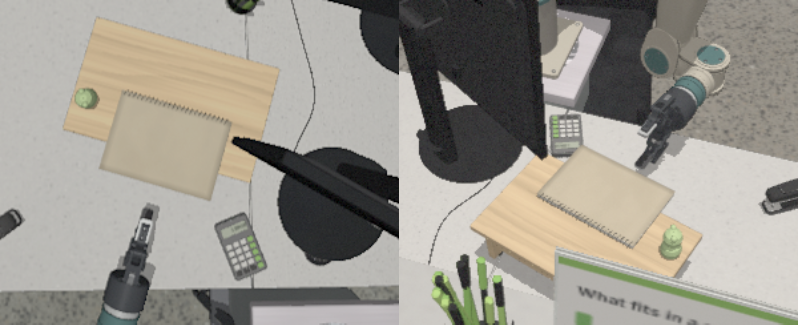

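```bash
python3 -m creep '[[[0,0,0.1,0.1003,-0.0063,-0.0218,0],[0,0,0.1,0.1003,-0.0063,-0.0218,0],[0.016,-0.005,0.1,0.1003,-0.0063,-0.0218,0],[0.016,-0.005,0.1,0.1003,-0.0063,-0.0218,0],[0,0,0.1,0.1003,-0.0063,-0.0218,0],[0,0,0,0.1003,-0.0063,-0.0218,0],[0,0,0,0.1003,-0.0063,-0.0218,0],[0,0,0,0.1003,-0.0063,-0.0218,0],[0,0,0,0.1003,-0.0063,-0.0218,0],[0,0,0,0.1003,-0.0063,-0.0218,0],[0,0,0,0,0,0,0]]]';python3 - <<'E'
from h import *
st()
z,y=tilt(-.2817,25); plan(W(-.18,-.015,.012)-.160*z,rot(z,y)); plan(W(-.08,-.015,.012)-.160*z,rot(z,y))
E
```

```text
clock: 21.15
tool_pos: [0.2139, 0.4342, 0.1001]
tool_rot: [-0.13, 0.778, -0.301, 0.536]
wrist_force: [0.3, -0.2, -0.2]
width: 0.0852
grip_force: 0.0
t21.15 j [ 1.216  0.579 -0.652  0.305 -1.323  0.857] p [0.214 0.434 0.1  ] L [-0.365  0.014  0.   ] z [ 0.912 -0.329 -0.245] y [ 0.12   0.785 -0.608] F [ 0.287 -0.183 -0.241] w0.0852 g0.0
TOTAL shift [ 0.205 -0.262  0.53 ] turn [ 0.422 -0.016 -0.105] minrows 4.0
TOTAL shift [ 0.845 -0.447  0.53 ] turn [ 0.422 -0.016 -0.105] minrows 4.0
```

```bash
python3 -m creep '[[[-0.02,-0.04,0.12,0.07,-0.003,-0.017,0],[0,-0.04,0.12,0.07,-0.003,-0.017,0],[0,-0.04,0.12,0.07,-0.003,-0.017,0],[0,-0.04,0.1,0.07,-0.003,-0.017,0],[0,-0.04,0.07,0.07,-0.003,-0.017,0],[0,0,0,0.07,-0.003,-0.017,0],[0,0,0,0,0,0,0]]]';python3 - <<'E'
from h import *
st()
z,y=tilt(-.2817,25); plan(W(-.19,-.015,.012)-.160*z,rot(z,y)); plan(W(-.08,-.015,.012)-.160*z,rot(z,y))
E
```

```text
clock: 22.02
tool_pos: [0.2104, 0.4039, 0.1795]
tool_rot: [0.115, 0.834, -0.077, 0.535]
wrist_force: [-0.4, -0.8, 0.3]
width: 0.0852
grip_force: 0.0
t22.02 j [ 1.183  0.315 -0.754  0.269 -1.129  1.309] p [0.21  0.404 0.18 ] L [-0.36  -0.016  0.08 ] z [ 0.874 -0.251 -0.416] y [ 0.274  0.962 -0.005] F [-0.392 -0.787  0.297] w0.0852 g0.0
TOTAL shift [ 0.164 -0.041  0.   ] turn [ 0.004  0.004 -0.003] minrows 0.5
TOTAL shift [ 0.869 -0.245  0.   ] turn [ 0.004  0.004 -0.003] minrows 2.5
```

```bash
python3 -m creep '[[[0.1,-0.028,0.005,0,0,0,0],[0.07,-0.02,0,0,0,0,0],[0.05,-0.0145,0,0,0,0,0],[0.05,-0.0145,0,0,0,0,0],[0.05,-0.0145,0,0,0,0,0],[0.05,-0.0145,0,0,0,0,0],[0.05,-0.0145,0,0,0,0,0],[0.05,-0.0145,0,0,0,0,0]]]';python3 - <<'E'
from h import *
st()
z,y=tilt(-.2817,25); plan(W(-.08,-.015,.012)-.160*z,rot(z,y))
t=arm.snapshot("top")['frame'];s=arm.snapshot("side")['frame']
g=lambda a:(255*(a/255.)**.6).astype(np.uint8)
a=cv2.resize(g(t[140:384,120:420]),None,fx=1.33,fy=1.33); b=cv2.resize(g(s[0:244,120:420]),None,fx=1.33,fy=1.33)
cv2.imwrite('pics/p5.png',np.hstack([a,b])[:,:,::-1])
E
```

```text
clock: 23.02
tool_pos: [0.2811, 0.3842, 0.1802]
tool_rot: [0.116, 0.834, -0.075, 0.535]
wrist_force: [-0.7, 0.3, -0.8]
width: 0.0852
grip_force: 0.4
t23.02 j [ 1.02   0.309 -0.81  -0.079 -1.067  0.978] p [0.281 0.384 0.18 ] L [-0.287 -0.015  0.08 ] z [ 0.874 -0.25  -0.417] y [ 0.274  0.962 -0.002] F [-0.671  0.346 -0.845] w0.0852 g0.4
TOTAL shift [ 0.397 -0.113 -0.004] turn [ 0.002  0.004 -0.003] minrows 1.1
```

View pics/p5.png

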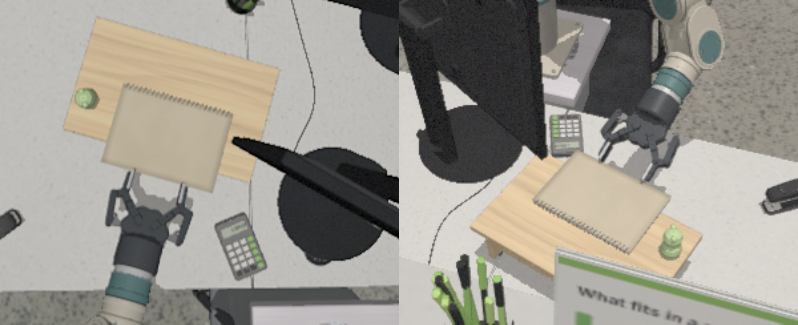

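The two fingertips push the book's front edge, which runs from (102,160) to (211,190), squarely inward. Continue.

```bash
python3 -m creep '[[[0.05,-0.0145,0,0,0,0,0],[0.05,-0.0145,0,0,0,0,0],[0.05,-0.0145,0,0,0,0,0],[0.05,-0.0145,0,0,0,0,0],[0.05,-0.0145,0,0,0,0,0],[0.05,-0.0145,0,0,0,0,0],[0.05,-0.0145,0,0,0,0,0],[0.04,-0.0115,0,0,0,0,0],[0.02,-0.006,0,0,0,0,0],[0,0,0,0,0,0,0]]]'; python3 -m creep '[[[-0.1,0.029,0.05,0,0,0,0],[-0.2,0.058,0.1,0,0,0,0],[-0.2,0.058,0.1,0,0,0,0],[-0.2,0.058,0.1,0,0,0,0],[-0.2,0.058,0,0,0,0,0],[0,0,0,0,0,0,0]]]';python3 - <<'E'
from h import *
st()
t=arm.snapshot("top");s=arm.snapshot("side")
hsv=cv2.cvtColor(t['frame'],cv2.COLOR_RGB2HSV); print(hsv[215,240],hsv[170,220])
b=cv2.inRange(hsv,(10,25,90),(28,88,200)); q=np.zeros_like(b); q[150:285,165:335]=b[150:285,165:335]; q=cv2.morphologyEx(q,cv2.MORPH_OPEN,np.ones((5,5)))
k=max(cv2.findContours(q,0,2)[0],key=cv2.contourArea)[:,0]; P=np.array([L(plane(t,p,.11))[:2] for p in k])*1000
r=cv2.minAreaRect(P.astype(np.float32)); print(r,cv2.boxPoints(r).round().tolist())
g=lambda a:(255*(a/255.)**.6).astype(np.uint8)
a=cv2.resize(g(t['frame'][90:334,120:420]),None,fx=1.33,fy=1.33); b=cv2.resize(g(s['frame'][40:284,120:420]),None,fx=1.33,fy=1.33)
cv2.imwrite('pics/p6.png',np.hstack([a,b])[:,:,::-1])
E
```

```text
clock: 24.38
tool_pos: [0.3425, 0.3664, 0.1803]
tool_rot: [0.116, 0.833, -0.075, 0.535]
wrist_force: [-0.1, -0.1, -0.0]
width: 0.0856
grip_force: 0.0
clock: 25.12
tool_pos: [0.2061, 0.4067, 0.2332]
tool_rot: [0.115, 0.834, -0.074, 0.535]
wrist_force: [0.6, -0.2, -0.2]
width: 0.0857
grip_force: 0.0
t25.12 j [ 1.194  0.212 -0.716  0.424 -1.13   1.328] p [0.206 0.407 0.233] L [-0.365 -0.014  0.133] z [ 0.875 -0.247 -0.416] y [ 0.271  0.963 -0.001] F [ 0.564 -0.18  -0.236] w0.0857 g0.0
[ 20  68 150] [ 18 106 171]
((-5.9474945068359375, -10.355812072753906), (147.73570251464844, 209.88941955566406), 0.13012729585170746) [[-80.0, 94.0], [-80.0, -115.0], [68.0, -115.0], [68.0, 95.0]]
```

View pics/p6.png

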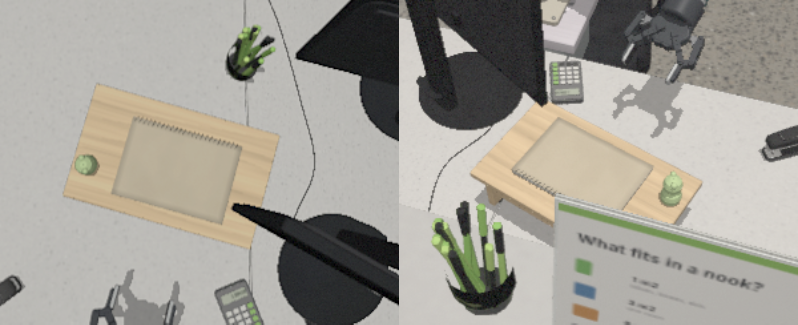

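The book lies cover up on the riser, square to within 0.2° and 30 mm clear of the front edge. The toy and cup look unmoved, and the arm is clear.

```bash
python3 -c "
from cell import arm
print(arm.close_job())"
```

```text
the job is handed in; nothing more can be done
None
```

The day book now lies cover up, wholly on the riser and square with it, the gripper is clear, and the job was handed in at about 25 s of the 72 s allowed.

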